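# Find the latched channel key and release it

## Task

One of the four identical push keys on the stirrer control box has been left latched down, so its channel is still on. With the fingertips, tap each key lightly, from left to right, to feel which one is latched; then press that key all the way down so that it unlatches and comes up again. Do not switch on any other key, do not strike the keys hard, and leave everything else where it lies; nothing is picked up.

Things in the scene. Friction and masses are not known exactly. Their poses are not given: they have to be found in the camera images.
- control_box: Off-white stirrer control box fixed to the bench, 150 (x) by 250 (y) mm, deck 55 mm above the bench. Origin: centre of its underside. x points away from the robot, y to its left along the row of keys, z up; yaw within 0.3 rad. Keys in a row at x = -35 mm, y = +67.5, +22.5, -22.5, -67.5 mm. Only the keys reach above 76 mm over the bench; a dial and the slide box lie on the rear deck.
- module_a: Place of key_a, one of four identical black push keys; letters say nothing of left or right (that varies). Origin: on the deck, 55 mm above the bench, under the key's centre; axes as the box. Cap 36 (x) by 30 (y) mm, flat top 24 mm above the origin when up, 19 when latched; 45 mm between centres. Spring: 2 N at the top, plus 0.5 N per mm pressed.
- key_a (a joint): How far the key is pressed down, m: 0 = up, end stop 0.018 (11 N). One key starts latched at about 0.005, three start up. The latched key does not yield below 4.5 N; pressed to under 0.010 it stays latched; pressed beyond 0.014 (about 9 N) it unlatches and springs up to 0 when let go. A key that was up counts as switched on if pushed beyond 0.008 (6 N).
- module_b: Place of key_b, one of four identical black push keys; letters say nothing of left or right (that varies). Origin: on the deck, 55 mm above the bench, under the key's centre; axes as the box. Cap 36 (x) by 30 (y) mm, flat top 24 mm above the origin when up, 19 when latched; 45 mm between centres. Spring: 2 N at the top, plus 0.5 N per mm pressed.
- key_b (a joint): How far the key is pressed down, m: 0 = up, end stop 0.018 (11 N). One key starts latched at about 0.005, three start up. The latched key does not yield below 4.5 N; pressed to under 0.010 it stays latched; pressed beyond 0.014 (about 9 N) it unlatches and springs up to 0 when let go. A key that was up counts as switched on if pushed beyond 0.008 (6 N).
- module_c: Place of key_c, one of four identical black push keys; letters say nothing of left or right (that varies). Origin: on the deck, 55 mm above the bench, under the key's centre; axes as the box. Cap 36 (x) by 30 (y) mm, flat top 24 mm above the origin when up, 19 when latched; 45 mm between centres. Spring: 2 N at the top, plus 0.5 N per mm pressed.
- key_c (a joint): How far the key is pressed down, m: 0 = up, end stop 0.018 (11 N). One key starts latched at about 0.005, three start up. The latched key does not yield below 4.5 N; pressed to under 0.010 it stays latched; pressed beyond 0.014 (about 9 N) it unlatches and springs up to 0 when let go. A key that was up counts as switched on if pushed beyond 0.008 (6 N).
- module_d: Place of key_d, one of four identical black push keys; letters say nothing of left or right (that varies). Origin: on the deck, 55 mm above the bench, under the key's centre; axes as the box. Cap 36 (x) by 30 (y) mm, flat top 24 mm above the origin when up, 19 when latched; 45 mm between centres. Spring: 2 N at the top, plus 0.5 N per mm pressed.
- key_d (a joint): How far the key is pressed down, m: 0 = up, end stop 0.018 (11 N). One key starts latched at about 0.005, three start up. The latched key does not yield below 4.5 N; pressed to under 0.010 it stays latched; pressed beyond 0.014 (about 9 N) it unlatches and springs up to 0 when let go. A key that was up counts as switched on if pushed beyond 0.008 (6 N).
- slide_box: Bystander, loose: clear flat slide box, 50x87x19 mm, lying on the rear deck of the control box. Origin: centre of its underside.
- flask: Bystander, loose: small clear culture flask with cap, 50x102x32 mm, lying on the bench left of the control box. Origin: centre of its underside.
- petri: Bystander, loose: round petri dish, 90 across, 15 high mm, on the bench right of the control box. Origin: centre of its underside.
- tape: Bystander, loose: roll of tape, about 102 across, 25 high mm, lying on the bench right of the control box, nearer the robot. Origin: centre of its underside.
- marker: Bystander, loose: marker pen, 17x135x16 mm, lying on the bench between the control box and the robot. Origin: centre of its underside.
- timer: Bystander, loose: small desk timer, 30x66x59 mm, standing on the bench left of the control box, further back. Origin: centre of its underside.

How it is judged:
By the outcome, as a careful person would: the job done as asked, in the order asked, and still so for the second after the job is handed in, with the robot touching nothing.
It also fails if it takes over 43 s, if anything falls off the work surface, if the arm or the gripper's body presses on something with over 40 N, if the wrist force passes 120 N, or if a joint passes its speed limit or range.

## Robot

A 6-joint arm with a two-finger parallel gripper is mounted at the origin on a cart in front of the work surface, level with it; the furniture and walls round the work are solid. World frame = base frame: x ahead of the robot, y to its left, z up, the work surface at z = 0. Lengths are in m, angles in rad, forces in N, time in s.
With the tool pointing down it reaches from about 0.375 to 0.9 m from the base axis. Payload 3.1 kg.
Tool frame: the origin (TCP) lies at the very end of the fingers, on their centre line; the grasp point (between the pads) lies 19 mm behind it; z points along the fingers, y is the direction in which the jaws open and shut (so a half turn about z gives the same grasp; the last joint's range is limited). The gripper opens to 85 mm and grips with 20 to 120 N. Pads are 22 mm wide; open, the fingers measure 114 mm over their backs; the gripper's body (76 mm by 85 mm) begins 54 mm behind the grasp point. The pads swing forward as they close: fully open they stand 13 mm farther back than shut.
Start: joints at [-1.361, 0.527, 1.433, -0, 1.181, -0.178], TCP at [0.236, -0.579, 0.231] pointing down, gripper open.
Joint ranges: [-3.08, 3.08], [-0.75, 2.2], [0.22, 2.44], [-1.43, 4.57], [0, 2.65], [-2.85, 2.85]. Speed limits (rad/s): [2.79, 2.79, 3.14, 3.14, 3.14, 3.14].

## Interface

Orientations are given as a unit quaternion [x, y, z, w].
In Python, from station import * gives the robot as it stands.
- The arm moves only by the tool jog_arm, never from a script. Its argument "motion" is a list of rows, each a list of 5 numbers: the shift along the world's x, y, z in cm, then the turn about the world's z in degrees, then the closure in counts, from 0 (fully open) to 255 (shut). In form: [[tx, ty, tz, yaw, jaw], ...]. A call has 1 to 10 rows; each row shifts and turns the pose as measured when the row begins; what a row does not reach is not made up. A row lasts 1/12 s, in which the tool goes at most 41.7 mm and 7.16 degrees, less where a joint would pass 70% of its speed; a pose out of reach is approached as far as the arm can. A call with a gripper value outside its range is refused whole. The fingers move at their own pace and stop on an object; "squeeze" is the grip in N (left out, the last holds). Time passes only in rows, so rows that do not move let the fingers close. It gives the time, the measured TCP pose, the force and the opening at its end, in the units of the state.
- sense(): the state, without advancing time (a new reading comes with each control period).
- snapshot(name): name is "side" or "top" or "wrist"; returns a dict with "img" (400x640x3 uint8, red, green, blue), "depth" (400x640 float32, m along the optical axis (not along the pixel's ray), 0 where there is no reading), "intrinsics" (3x3 intrinsics, pixels), "eye" and "attitude" of the camera in the world. Camera axes: x right, y down, z forward; pixel columns grow to the right and rows downward; lengths in m; the calibration is good to about 2 mm. A picture is of the moment at which its call begins.
- sign_off(): hands the job in, once; it reports no verdict.
The state is a dict: "t": time; "q": joint angles; "qd": joint speeds; "tau": joint torques, N m; "tcp_pos": TCP position; "tool_rot": TCP orientation; "force": force on the tool from outside, world axes, zero at the start; "ft_torque": the same for the moment, N m; "finger_gap": opening from 0.0 (shut) to 1.0 (fully open).
Only numpy, scipy, OpenCV 4.12 (cv2) and the standard library are available. Lean on these libraries where they do the work, as an engineer would, in place of code of your own. Each camera call takes 0.05 s, during which the arm holds its last target.

## Working session

There is one attempt and no reset: what is moved stays moved. The work goes in short steps, Python scripts to look and compute and a tool call to move; the robot and the scene stay as the last step left them, time stands still between calls to the robot, and variables do not carry over. Pictures are saved under pics/ and viewed, and the job is handed in when it is done.

Besides the shell and the picture viewer there is one more tool, called after ">>>" as a command line: name --pt "numbers of a row" for each row, then --argument value for the rest. jog_arm: Moves the arm, as the interface text tells. Its arguments: {"type":"object","properties":{"motion":{"type":"array","items":{"type":"array","items":{"type":"number"}}},"squeeze":{"type":"number"}},"required":["motion"]}

```bash
mkdir -p pics; python3 - <<'E'
from station import *
import cv2,numpy as np
for n in("top","side"):
    s=snapshot(n); cv2.imwrite(f"pics/{n}0.png",s["img"][:,:,::-1]); np.savez(n+"0.npz",**s)
    print(n,s["eye"],s["attitude"],s["intrinsics"])
s=sense();print(s)
E
```

```text
top [0.38712742 0.05339085 0.97126531] [ 0.70941309 -0.70176969  0.05217155 -0.03912164] [[381.8630318    0.         321.53584459]
 [  0.         381.8630318  198.04750098]
 [  0.           0.           1.        ]]
side [0.86981892 0.67266831 0.85040893] [ 0.23298731  0.90344853 -0.34559345 -0.10031369] [[437.437741     0.         314.37666511]
 [  0.         437.437741   200.26613729]
 [  0.           0.           1.        ]]
{'t': 0.1, 'q': array([-1.36149318e+00,  5.28351898e-01,  1.43378886e+00,  1.90945889e-06,
        1.18138116e+00, -1.78495230e-01]), 'qd': array([-0.00133357, -0.00348438, -0.0025211 , -0.00095868, -0.00118525,
        0.00340366]), 'tau': array([-1.16852341e-03, -4.43304563e+01, -1.78586304e+01, -2.57857437e-04,
        3.91297144e-03, -3.74277164e-06]), 'tcp_pos': array([ 0.23623904, -0.57793724,  0.23043988]), 'tool_rot': array([ 9.81259989e-01,  1.92686023e-01, -1.39757738e-05, -9.64531527e-04]), 'force': array([-0.21855501,  0.25431499, -0.55708227]), 'ft_torque': array([ 0.00403538, -0.06354866, -0.06870031]), 'finger_gap': 0.9961266621745704}
```

View pics/top0.png

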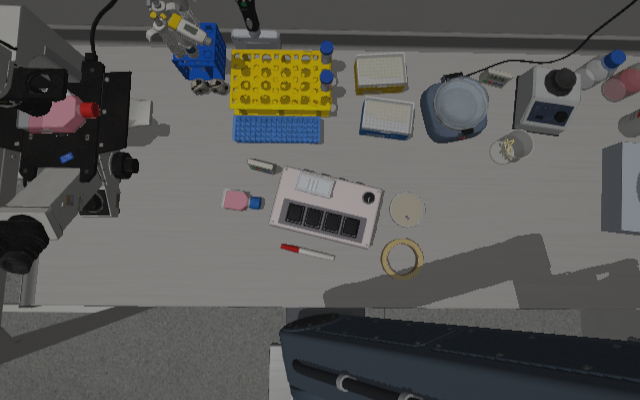

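View pics/side0.png

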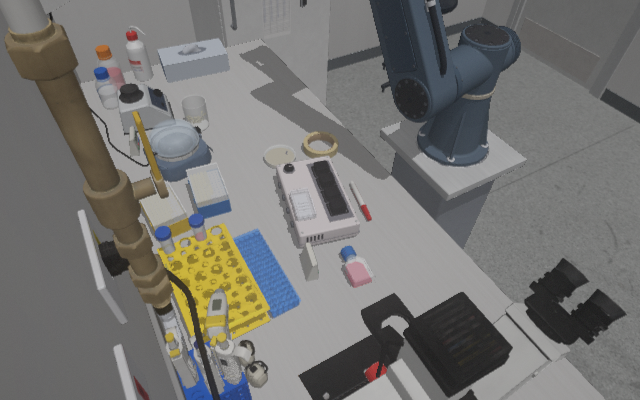

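The top view shows the box around (327,205), with four black keys at about (295,213), (314,217), (332,222) and (351,226). The marker is just below it at (307,251). Next I'll measure the keys and deck.

```bash
cat > h.py <<'E'
import numpy as np,cv2
from scipy.spatial.transform import Rotation as R
def pt(s,u,v,z):
    K=s["intrinsics"]; d=R.from_quat(s["attitude"]).apply(np.c_[(np.atleast_1d(u)-K[0,2])/K[0,0],(np.atleast_1d(v)-K[1,2])/K[1,1],np.ones(np.size(u))])
    e=s["eye"]; return e+d*((z-e[2])/d[:,2])[:,None]
def cloud(s):
    K=s["intrinsics"];D=s["depth"];v,u=np.mgrid[:400,:640]
    P=np.stack([(u-K[0,2])/K[0,0]*D,(v-K[1,2])/K[1,1]*D,D],-1)
    return R.from_quat(s["attitude"]).apply(P.reshape(-1,3)).reshape(400,640,3)+s["eye"]
E
python3 - <<'E'
from h import *
s=np.load("top0.npz"); C=cloud(s); im=s["img"]
g=im.max(2)
crop=cv2.resize(im[160:260,260:400],None,fx=5,fy=5,interpolation=cv2.INTER_CUBIC);cv2.imwrite("pics/crop.png",np.clip(crop[:,:,::-1].astype(int)*1.5,0,255).astype('uint8'))
m=np.zeros_like(g);m[190:245,275:370]=(g[190:245,275:370]<70)
n,l,st,ce=cv2.connectedComponentsWithStats(m,connectivity=4)
for i in range(1,n):
    if st[i][4]>20:
        pts=np.argwhere(l==i)[:,::-1].astype(np.float32);r=cv2.minAreaRect(pts)
        print(st[i],ce[i],r,pt(s,r[0][0],r[0][1],0.079).round(4),pt(s,*ce[i],0.079).round(4))
print("heights",[[u,C[v,u].round(4)] for u,v in((295,213),(314,217),(332,222),(351,226),(290,190),(340,190))])
# box outline
w=np.zeros_like(g);w[160:250,262:390]=(C[160:250,262:390,2]>0.035)&(C[160:250,262:390,2]<0.09)
n,l,st,ce=cv2.connectedComponentsWithStats(w);i=1+st[1:,4].argmax()
P=C[l==i];r=cv2.minAreaRect(P[:,:2].astype(np.float32));print(r, st[i])
E
```

```text
[364 193   6  10  43] [366.27906977 196.93023256] ((366.5, 197.5), (9.0, 5.0), 90.0) [[ 0.5057 -0.0688  0.079 ]] [[ 0.5071 -0.0683  0.079 ]]
[285 203  21  22 320] [294.809375 213.30625 ] ((294.8823547363281, 213.47061157226562), (16.97749137878418, 18.91777801513672), 14.03624439239502) [[0.466  0.0995 0.079 ]] [[0.4664 0.0997 0.079 ]]
[303 207  21  22 316] [313.12974684 217.71202532] ((313.0588073730469, 217.76470947265625), (16.97749137878418, 18.91777801513672), 14.03624439239502) [[0.4564 0.0568 0.079 ]] [[0.4565 0.0567 0.079 ]]
[322 212  20  22 321] [331.49221184 222.33333333] ((331.3823547363281, 222.47059631347656), (16.97749137878418, 19.160314559936523), 14.03624439239502) [[0.4458 0.0139 0.079 ]] [[0.4462 0.0136 0.079 ]]
[340 216  20  22 321] [349.62928349 226.90031153] ((349.6470947265625, 226.91177368164062), (17.220029830932617, 18.91777801513672), 14.03624439239502) [[ 0.4359 -0.0289  0.079 ]] [[ 0.436  -0.0289  0.079 ]]
heights [[295, array([0.467 , 0.0992, 0.0798])], [314, array([0.4587, 0.0547, 0.0725])], [332, array([0.4469, 0.0125, 0.0801])], [351, array([ 0.4381, -0.0321,  0.0786])], [290, array([0.5251, 0.1136, 0.0547])], [340, array([ 0.5264, -0.0076,  0.0561])]]
((0.48854678869247437, 0.02633281797170639), (0.25044873356819153, 0.15635189414024353), 76.77098846435547) [ 269  166  113   83 6347]
```

View pics/crop.png

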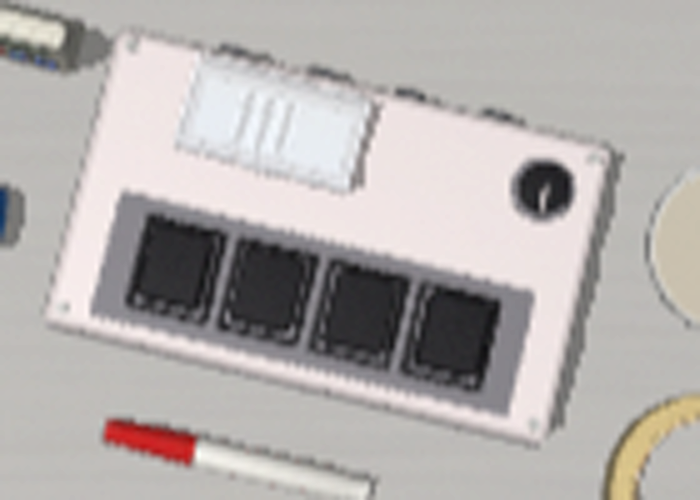

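>>> jog_arm --pt "1.2 3.5 0 5.5 255" --pt "1.2 3.5 0 5.5 255" --pt "1.2 3.5 0 5.5 255" --pt "1.2 3.5 0 5.5 255" --pt "1.2 3.5 0 5.5 255" --pt "1.2 3.5 0 5.5 255" --pt "1.2 3.5 0 5.5 255" --pt "1.2 3.5 0 5.5 255" --pt "1.2 3.5 0 5.5 255" --pt "1.2 3.5 0 5.5 255" --squeeze 20

```text
t: 0.93
tcp_pos: [0.354, -0.2201, 0.2262]
tool_rot: [0.772, 0.636, 0.0, -0.0]
force: [0.5, -0.9, 0.1]
finger_gap: 0.003
```

```bash
cat > st.py <<'E'
from station import *
from h import *
s=sense();r=R.from_quat(s["tool_rot"]).as_matrix();print(s["t"],s["tcp_pos"].round(4),"yawdeg tool y",np.degrees(np.arctan2(r[1,1],r[0,1])).round(2),"z",r[:,2].round(3),s["force"].round(2),s["finger_gap"],s["q"].round(2))
K=np.array([[.4674,.1007],[.4571,.0569],[.4469,.0131],[.4366,-.0307]]);print(((K-s["tcp_pos"][:2])*100).round(2))
E
python3 st.py
```

```text
0.9333 [ 0.354  -0.2201  0.2262] yawdeg tool y -10.98 z [-0.     0.001 -1.   ] [ 0.48 -0.86  0.05] 0.0025460968930553717 [-0.83  0.26  1.93  0.    0.95 -0.64]
[[11.34 32.08]
 [10.31 27.7 ]
 [ 9.29 23.32]
 [ 8.26 18.94]]
```

>>> jog_arm --pt "1.1 3.2 0 -1 255" --pt "1.1 3.2 0 -1 255" --pt "1.1 3.2 0 0 255" --pt "1.1 3.2 0 0 255" --pt "1.1 3.2 0 0 255" --pt "1.1 3.2 0 0 255" --pt "1.1 3.2 0 0 255" --pt "1.1 3.2 0 0 255" --pt "1.1 3.2 0 0 255" --pt "0 0 0 0 255"

```text
t: 1.77
tcp_pos: [0.4539, 0.0898, 0.2253]
tool_rot: [0.78, 0.625, 0.001, -0.002]
force: [0.4, -0.7, 0.3]
finger_gap: 0.001
```

```bash
python3 st.py
```

```text
1.7667 [0.4539 0.0898 0.2253] yawdeg tool y -12.61 z [-0.001  0.005 -1.   ] [ 0.42 -0.74  0.27] 0.0014405032752530871 [-0.05  0.32  1.83  0.01  0.99  0.17]
[[  1.35   1.09]
 [  0.32  -3.29]
 [ -0.7   -7.67]
 [ -1.73 -12.05]]
```

>>> jog_arm --pt "1.3 1.1 -3 -0.5 255" --pt "0 0 -3 0 255" --pt "0 0 -3 0 255" --pt "0 0 -2 0 255" --pt "0 0 -1 0 255" --pt "0 0 0 0 255"

```text
t: 2.27
tcp_pos: [0.4688, 0.1034, 0.1018]
tool_rot: [0.78, 0.625, 0.003, 0.0]
force: [0.2, -0.3, 0.2]
finger_gap: -0.001
```

```bash
python3 st.py; python3 - <<'E'
from station import *
import cv2
s=snapshot("wrist");cv2.imwrite("pics/w1.png",s["img"][:,:,::-1])
s=snapshot("top");cv2.imwrite("pics/t1.png",cv2.resize(s["img"][150:270,240:400],None,fx=4,fy=4)[:,:,::-1])
E
```

```text
2.2667 [0.4688 0.1034 0.1018] yawdeg tool y -12.59 z [ 0.006  0.003 -1.   ] [ 0.25 -0.29  0.22] -0.0006170279405182832 [-0.02  0.55  1.91  0.01  0.67  0.2 ]
[[ -0.14  -0.27]
 [ -1.17  -4.65]
 [ -2.19  -9.03]
 [ -3.22 -13.41]]
```

View pics/w1.png

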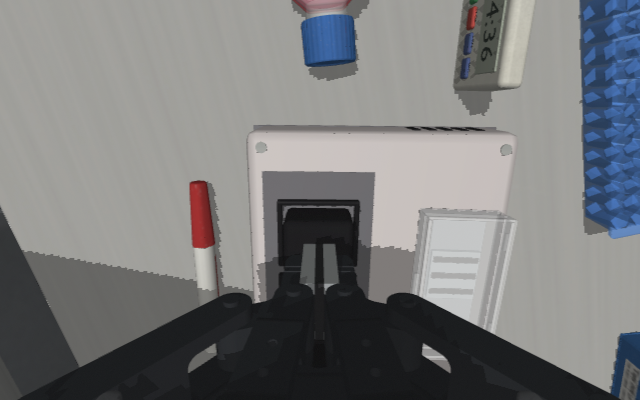

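View pics/t1.png

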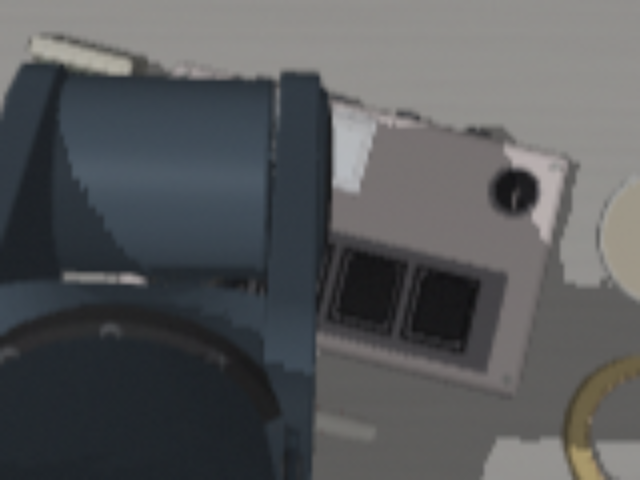

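The wrist view shows the shut fingers centred on key 1 (column about 320, key cap from 285 to 355). Now the slow descent.

>>> jog_arm --pt "-0.1 -0.2 -0.6 0 255" --pt "0 0 -0.6 0 255" --pt "0 0 -0.4 0 255" --pt "0 0 -0.1 0 255" --pt "0 0 0 0 255" --pt "0 0 0 0 255"

```text
t: 2.87
tcp_pos: [0.472, 0.1001, 0.0888]
tool_rot: [0.781, 0.625, 0.008, 0.004]
force: [0.3, -0.8, -0.3]
finger_gap: 0.002
```

```bash
python3 st.py
```

```text
2.8667 [0.472  0.1001 0.0888] yawdeg tool y -12.68 z [ 0.018  0.003 -1.   ] [ 0.31 -0.76 -0.3 ] 0.0015992699806234103 [-0.03  0.58  1.92  0.01  0.63  0.19]
[[ -0.46   0.06]
 [ -1.49  -4.32]
 [ -2.51  -8.7 ]
 [ -3.54 -13.08]]
```

>>> jog_arm --pt "-0.5 0 -0.3 0 255" --pt "0 0 -0.2 0 255" --pt "0 0 -0.1 0 255" --pt "0 0 0 0 255"

```text
t: 3.2
tcp_pos: [0.4667, 0.1002, 0.083]
tool_rot: [0.781, 0.625, 0.009, 0.005]
force: [-0.3, 0.7, 1.1]
finger_gap: 0.001
```

```bash
python3 st.py
```

```text
3.2 [0.4667 0.1002 0.083 ] yawdeg tool y -12.66 z [ 0.02   0.003 -1.   ] [-0.29  0.66  1.11] 0.0010662004979609288 [-0.03  0.58  1.94  0.01  0.6   0.19]
[[  0.07   0.05]
 [ -0.96  -4.33]
 [ -1.98  -8.71]
 [ -3.01 -13.09]]
```

>>> jog_arm --pt "0 0 -0.2 0 255" --pt "0 0 0 0 255"

```text
t: 3.37
tcp_pos: [0.4667, 0.1002, 0.0809]
tool_rot: [0.781, 0.625, 0.009, 0.005]
force: [-0.2, 0.3, -0.2]
finger_gap: -0.002
```

>>> jog_arm --pt "0 0 -0.15 0 255" --pt "0 0 0 0 255"

```text
t: 3.53
tcp_pos: [0.467, 0.1003, 0.0792]
tool_rot: [0.781, 0.625, 0.009, 0.005]
force: [-0.2, 0.0, 0.6]
finger_gap: 0.002
```

>>> jog_arm --pt "0 0 -0.1 0 255" --pt "0 0 0 0 255"

```text
t: 3.7
tcp_pos: [0.467, 0.1003, 0.0783]
tool_rot: [0.781, 0.625, 0.009, 0.005]
force: [-0.2, 0.0, 2.5]
finger_gap: -0.002
```

>>> jog_arm --pt "0 0 -0.1 0 255" --pt "0 0 0 0 255"

```text
t: 3.87
tcp_pos: [0.467, 0.1003, 0.0775]
tool_rot: [0.781, 0.625, 0.009, 0.005]
force: [-0.7, -0.5, 2.2]
finger_gap: -0.005
```

>>> jog_arm --pt "0 0 -0.1 0 255" --pt "0 0 0 0 255"

```text
t: 4.03
tcp_pos: [0.467, 0.1003, 0.0766]
tool_rot: [0.781, 0.625, 0.009, 0.005]
force: [0.9, -0.4, 2.9]
finger_gap: 0.0
```

Key 1 touched at about 79 mm and yields, so it is up. On to key 2.

>>> jog_arm --pt "0 0 1 0 255" --pt "0 0 1 0 255" --pt "-0.5 -2.2 0 0 255" --pt "-0.5 -2.1 0 -0.5 255" --pt "0 0 -0.6 0 255" --pt "0 0 0 0 255"

```text
t: 4.53
tcp_pos: [0.4583, 0.0566, 0.0906]
tool_rot: [0.783, 0.622, 0.01, 0.006]
force: [0.5, -0.6, -0.3]
finger_gap: 0.0
```

```bash
python3 st.py
```

```text
4.5333 [0.4583 0.0566 0.0906] yawdeg tool y -13.06 z [ 0.024  0.003 -1.   ] [ 0.48 -0.58 -0.34] 0.0004540436856262492 [-0.12  0.56  1.98  0.01  0.59  0.1 ]
[[ 0.91  4.41]
 [-0.12  0.03]
 [-1.14 -4.35]
 [-2.17 -8.73]]
```

>>> jog_arm --pt "-0.1 0 -0.4 0 255" --pt "0 0 -0.3 0 255" --pt "0 0 -0.1 0 255" --pt "0 0 0 0 255"

```text
t: 4.87
tcp_pos: [0.4573, 0.058, 0.0809]
tool_rot: [0.783, 0.622, 0.01, 0.006]
force: [0.2, 0.8, -0.6]
finger_gap: 0.0
```

>>> jog_arm --pt "0 0 -0.15 0 255" --pt "0 0 0 0 255"

```text
t: 5.03
tcp_pos: [0.4573, 0.0589, 0.0789]
tool_rot: [0.782, 0.623, 0.01, 0.006]
force: [-0.0, -0.9, -0.8]
finger_gap: 0.0
```

>>> jog_arm --pt "0 0 -0.15 0 255" --pt "0 0 0 0 255"

```text
t: 5.2
tcp_pos: [0.4574, 0.0593, 0.0773]
tool_rot: [0.782, 0.623, 0.01, 0.006]
force: [0.5, -0.2, 0.3]
finger_gap: 0.001
```

>>> jog_arm --pt "0 -0.2 -0.1 0 255" --pt "0 0 0 0 255"

```text
t: 5.37
tcp_pos: [0.4575, 0.0574, 0.0762]
tool_rot: [0.782, 0.624, 0.01, 0.006]
force: [0.5, 0.2, -0.2]
finger_gap: -0.002
```

>>> jog_arm --pt "0 0 -0.1 0 255" --pt "0 0 0 0 255"

```text
t: 5.53
tcp_pos: [0.4577, 0.0572, 0.0753]
tool_rot: [0.782, 0.623, 0.01, 0.006]
force: [-0.4, -0.2, -0.9]
finger_gap: 0.001
```

>>> jog_arm --pt "0 0 -0.1 0 255" --pt "0 0 0 0 255"

```text
t: 5.7
tcp_pos: [0.4578, 0.0571, 0.0744]
tool_rot: [0.782, 0.623, 0.01, 0.006]
force: [0.5, 0.2, 1.1]
finger_gap: -0.001
```

>>> jog_arm --pt "0 0 -0.05 0 255" --pt "0 0 0 0 255"

```text
t: 5.87
tcp_pos: [0.4578, 0.0571, 0.0742]
tool_rot: [0.782, 0.623, 0.01, 0.006]
force: [-0.2, 0.3, 2.2]
finger_gap: 0.005
```

>>> jog_arm --pt "0 0 -0.05 0 255" --pt "0 0 0 0 255"

```text
t: 6.03
tcp_pos: [0.4578, 0.0571, 0.0741]
tool_rot: [0.782, 0.623, 0.01, 0.006]
force: [-0.1, -0.2, 4.7]
finger_gap: 0.0
```

Key 2 is first touched at about 74 mm and stays stiff to about 4.5 N, so it is latched. Keys 3 and 4 still need tapping.

>>> jog_arm --pt "0 0 1 0 255" --pt "0 0 1 0 255" --pt "-0.5 -2.2 0 0 255" --pt "-0.6 -2.1 0 0 255" --pt "0 0 -0.4 0 255" --pt "0 0 0 0 255"

```text
t: 6.53
tcp_pos: [0.4473, 0.0133, 0.09]
tool_rot: [0.781, 0.624, 0.011, 0.007]
force: [0.1, 0.2, 0.6]
finger_gap: -0.003
```

```bash
python3 st.py
```

```text
6.5333 [0.4473 0.0133 0.09  ] yawdeg tool y -12.75 z [ 0.026  0.003 -1.   ] [0.05 0.19 0.63] -0.0034872875644784036 [-0.23  0.55  2.01  0.02  0.56 -0.02]
[[ 2.01  8.74]
 [ 0.98  4.36]
 [-0.04 -0.02]
 [-1.07 -4.4 ]]
```

>>> jog_arm --pt "0 0 -0.4 0 255" --pt "0 -0.1 -0.3 0 255" --pt "0 0 -0.1 0 255" --pt "0 0 0 0 255"

```text
t: 6.87
tcp_pos: [0.4474, 0.0137, 0.0804]
tool_rot: [0.781, 0.625, 0.011, 0.006]
force: [-0.5, 0.5, 0.3]
finger_gap: 0.0
```

>>> jog_arm --pt "0 0 -0.1 0 255" --pt "0 0 0 0 255"

```text
t: 7.03
tcp_pos: [0.4475, 0.0143, 0.079]
tool_rot: [0.78, 0.625, 0.01, 0.006]
force: [0.1, -1.2, 1.9]
finger_gap: -0.004
```

>>> jog_arm --pt "0 0 -0.1 0 255" --pt "0 0 0 0 255"

```text
t: 7.2
tcp_pos: [0.4476, 0.0144, 0.0781]
tool_rot: [0.78, 0.626, 0.01, 0.006]
force: [-1.1, -1.4, 2.4]
finger_gap: 0.0
```

>>> jog_arm --pt "0 0 -0.1 0 255" --pt "0 0 0 0 255"

```text
t: 7.37
tcp_pos: [0.4475, 0.0144, 0.0773]
tool_rot: [0.78, 0.626, 0.01, 0.007]
force: [-0.3, -0.6, 2.4]
finger_gap: 0.003
```

Key 3 is up (contact at 79 mm, yields at about 2.4 N). On to key 4.

>>> jog_arm --pt "0 0 1 0 255" --pt "0 0 1 0 255" --pt "-0.5 -2.2 0 0 255" --pt "-0.6 -2.2 0 -0.5 255" --pt "0 0 -0.7 0 255" --pt "0 0 0 0 255"

```text
t: 7.87
tcp_pos: [0.4373, -0.0297, 0.0908]
tool_rot: [0.783, 0.622, 0.012, 0.007]
force: [-0.5, 0.5, -0.2]
finger_gap: 0.002
```

```bash
python3 st.py
```

```text
7.8667 [ 0.4373 -0.0297  0.0908] yawdeg tool y -13.02 z [ 0.028  0.003 -1.   ] [-0.49  0.54 -0.19] 0.0018324175505898634 [-0.33  0.54  2.04  0.02  0.54 -0.12]
[[ 3.01 13.04]
 [ 1.98  8.66]
 [ 0.96  4.28]
 [-0.07 -0.1 ]]
```

>>> jog_arm --pt "0 -0.2 -0.4 0 255" --pt "0 -0.1 -0.3 0 255" --pt "0 0 -0.1 0 255" --pt "0 0 0 0 255"

```text
t: 8.2
tcp_pos: [0.4372, -0.0311, 0.0812]
tool_rot: [0.782, 0.623, 0.012, 0.006]
force: [-0.7, 0.7, 0.6]
finger_gap: -0.001
```

>>> jog_arm --pt "0 0 -0.1 0 255" --pt "0 0 0 0 255"

```text
t: 8.37
tcp_pos: [0.4371, -0.0302, 0.0798]
tool_rot: [0.782, 0.623, 0.011, 0.006]
force: [-0.7, 0.4, 0.0]
finger_gap: -0.004
```

>>> jog_arm --pt "0 0 -0.1 0 255" --pt "0 0 0 0 255"

```text
t: 8.53
tcp_pos: [0.4372, -0.03, 0.0788]
tool_rot: [0.782, 0.624, 0.011, 0.006]
force: [-1.1, -0.3, 1.7]
finger_gap: -0.001
```

>>> jog_arm --pt "0 0 -0.1 0 255" --pt "0 0 0 0 255"

```text
t: 8.7
tcp_pos: [0.4372, -0.03, 0.0781]
tool_rot: [0.781, 0.624, 0.011, 0.006]
force: [-0.9, -1.3, 2.1]
finger_gap: -0.002
```

Key 4 is up too. Back to key 2 for the full press.

>>> jog_arm --pt "0 0 -0.08 0 255" --pt "0 0 1 0 255" --pt "0 0 1.2 0 255" --pt "0.7 2.9 0 0 255" --pt "0.7 2.9 0 0 255" --pt "0.6 2.9 0 0 255" --pt "0 0 0 0 255" --pt "0 0 0 0 255"

```text
t: 9.37
tcp_pos: [0.4596, 0.0591, 0.1001]
tool_rot: [0.784, 0.621, 0.013, 0.007]
force: [0.6, 0.0, 0.2]
finger_gap: 0.0
```

```bash
python3 st.py
```

```text
9.3667 [0.4596 0.0591 0.1001] yawdeg tool y -13.21 z [ 0.029  0.005 -1.   ] [0.61 0.02 0.17] 0.00012943840370662312 [-0.12  0.54  1.97  0.02  0.61  0.1 ]
[[ 0.78  4.16]
 [-0.25 -0.22]
 [-1.27 -4.6 ]
 [-2.3  -8.98]]
```

>>> jog_arm --pt "-0.2 -0.2 -0.7 0 255" --pt "-0.1 0 -0.6 0 255" --pt "0 0 -0.4 0 255" --pt "0 0 -0.2 0 255" --pt "0 0 -0.1 0 255" --pt "0 0 0 0 255"

```text
t: 9.87
tcp_pos: [0.4545, 0.0537, 0.0768]
tool_rot: [0.785, 0.619, 0.012, 0.006]
force: [0.6, -0.1, 0.6]
finger_gap: -0.001
```

```bash
python3 st.py
```

```text
9.8667 [0.4545 0.0537 0.0768] yawdeg tool y -13.48 z [ 0.026  0.005 -1.   ] [ 0.63 -0.07  0.62] -0.001257772045701846 [-0.13  0.58  2.    0.02  0.54  0.09]
[[ 1.29  4.7 ]
 [ 0.26  0.32]
 [-0.76 -4.06]
 [-1.79 -8.44]]
```

>>> jog_arm --pt "0.2 0.3 0 0 255" --pt "0 0 0 0 255"

```text
t: 10.03
tcp_pos: [0.4566, 0.0561, 0.0765]
tool_rot: [0.786, 0.618, 0.012, 0.006]
force: [0.5, -0.1, 0.2]
finger_gap: -0.002
```

>>> jog_arm --pt "0 0 -0.15 0 255" --pt "0 0 -0.15 0 255" --pt "0 0 -0.15 0 255"

```text
t: 10.28
tcp_pos: [0.4571, 0.0561, 0.0726]
tool_rot: [0.786, 0.619, 0.012, 0.006]
force: [-0.6, -0.3, 5.1]
finger_gap: -0.004
```

>>> jog_arm --pt "0 0 -0.15 0 255" --pt "0 0 -0.15 0 255" --pt "0 0 -0.15 0 255"

```text
t: 10.53
tcp_pos: [0.4571, 0.0561, 0.0691]
tool_rot: [0.785, 0.619, 0.012, 0.007]
force: [-3.2, 0.1, 8.0]
finger_gap: -0.002
```

>>> jog_arm --pt "0 0 -0.15 0 255" --pt "0 0 -0.15 0 255" --pt "0 0 -0.15 0 255"

```text
t: 10.78
tcp_pos: [0.4572, 0.0561, 0.0664]
tool_rot: [0.785, 0.619, 0.013, 0.007]
force: [-2.1, -0.6, 10.4]
finger_gap: -0.001
```

>>> jog_arm --pt "0 0 -0.15 0 255" --pt "0 0 -0.1 0 255"

```text
t: 10.95
tcp_pos: [0.4571, 0.0561, 0.0653]
tool_rot: [0.785, 0.62, 0.013, 0.008]
force: [-2.2, -1.0, 10.5]
finger_gap: -0.002
```

>>> jog_arm --pt "0 0 -0.2 0 255" --pt "0 0 -0.15 0 255"

```text
t: 11.12
tcp_pos: [0.4571, 0.0561, 0.0634]
tool_rot: [0.784, 0.62, 0.014, 0.009]
force: [-1.6, -1.0, 10.9]
finger_gap: -0.001
```

>>> jog_arm --pt "0 0 -0.2 0 255" --pt "0 0 -0.15 0 255"

```text
t: 11.28
tcp_pos: [0.4571, 0.0561, 0.0617]
tool_rot: [0.784, 0.62, 0.014, 0.009]
force: [-2.5, 0.4, 12.1]
finger_gap: 0.005
```

Pressed to about 17 mm at roughly 11 N, well past the 14 mm release point. Letting it up.

>>> jog_arm --pt "0 0 0.5 0 255" --pt "0 0 0.6 0 255" --pt "0 0 0.8 0 255" --pt "0 0 1.2 0 255" --pt "0 0 2 0 255" --pt "0 0 2 0 255" --pt "0 0 0 0 255"

```text
t: 11.87
tcp_pos: [0.4571, 0.0564, 0.1364]
tool_rot: [0.784, 0.62, 0.014, 0.01]
force: [0.3, -0.4, 0.2]
finger_gap: 0.003
```

>>> jog_arm --pt "0 0 2 0 255" --pt "0 0 2 0 255" --pt "-0.8 -3.5 0.5 0 255" --pt "-0.8 -3.5 0.5 0 255" --pt "-0.8 -3.5 0 0 255" --pt "-0.8 -3.5 0 0 255" --pt "-0.8 -3.5 0 0 255" --pt "-0.8 -3.5 0 0 255" --pt "-0.8 -3.5 0 0 255" --pt "0 0 0 0 255"

```text
t: 12.7
tcp_pos: [0.3991, -0.1963, 0.1871]
tool_rot: [0.78, 0.625, 0.016, 0.013]
force: [1.3, 0.1, 0.2]
finger_gap: -0.001
```

>>> jog_arm --pt "-0.8 -3.5 0 0 255" --pt "-0.8 -3.5 0 0 255" --pt "0 0 0 0 255" --pt "0 0 0 0 255"

```text
t: 13.03
tcp_pos: [0.381, -0.2691, 0.1847]
tool_rot: [0.782, 0.623, 0.016, 0.011]
force: [-0.0, 0.2, -0.3]
finger_gap: -0.001
```

```bash
python3 - <<'E'
from station import *
from h import *
s0=np.load("top0.npz")
s=snapshot("top");cv2.imwrite("pics/t2.png",s["img"][:,:,::-1])
for n,q in(("before",s0),("after",s)):
    C=cloud(q)
    print(n,[np.median(C[v-4:v+5,u-4:u+5,2]).round(4) for u,v in((295,213),(313,218),(331,222),(350,227))])
print(sense()["tcp_pos"],sense()["force"])
E
```

```text
before [np.float64(0.0796), np.float64(0.0747), np.float64(0.0795), np.float64(0.0794)]
after [np.float64(0.0792), np.float64(0.0796), np.float64(0.0794), np.float64(0.0794)]
[ 0.38136066 -0.26928925  0.18480787] [ 0.50566472 -1.52632859  0.26836018]
```

View pics/t2.png

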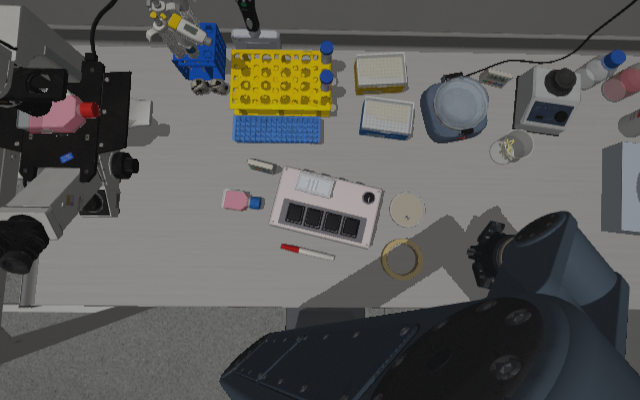

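The keys at (295–350, 213–227) are all at the same height now. Key 2 went from 74.7 to 79.6 mm. The bystanders look unmoved and the arm is clear of everything.

```bash
python3 -c "
from station import *
print(sign_off())"
```

```text
the job is handed in; nothing more can be done
None
```

The latched key was the second from the left. It is now unlatched and back up, and I handed the job in at about 13 s.

- **Tapping:** I tapped the keys from left to right with the fingers shut. Keys 1, 3 and 4 met the fingers at about 79 mm and gave way at 2–3 N. Each was pressed no more than about 3 mm, so none was switched on. Key 2 met them only at about 74 mm and stayed stiff up to 4.7 N. That reading is slightly over its 4.5 N yield, but force noise is about 1 N and the key did not move.
- **Pressing:** I pressed key 2 slowly to about 17 mm, with a force of about 11–12 N, then let it up and moved the arm clear. The force read 1–2 N above the stated spring during the press, and there was 2–3 N sideways.
- **Last checks:** The top camera now puts all four key tops at 79.2–79.6 mm; key 2 was at 74.7 mm before. By eye in that picture, everything else lies where it was. I did not measure those positions.

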